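Fill the humidifier jar with clay nuggets

TASK

Swing the clamp lever fully shut so that the glass jar is held in its socket, then tip the scoop over the funnel so that all six clay nuggets end up in the jar. Leave the jar clamped and set the empty scoop back upright on its cork mat; do not disturb the glue jar, the cigar box or the scissors.

Things in the scene. Friction and masses are not known exactly. Their poses are not given: they have to be found in the camera images.
- stand: Fixed filling stand: a pale wooden socket block 200 x 100 mm, 22 mm high, with a bright metal funnel held above it by a steel post at its +x end. Origin: on the bench (z = 0), straight under the common axis of socket and funnel; the block runs from x = -120 to +80 mm in its own frame. The socket is a round recess 67 mm wide whose floor is 12 mm above the bench.
- funnel_mouth (a point): Centre of the funnel's open top, 180 mm above the bench, straight over the socket. The mouth is 150 mm wide; the cone narrows downwards at about 50 degrees to a 48 mm throat, whose lower end is 106 mm above the bench, 4 mm over the jar's rim.
- clamp (a joint): The jar clamp, a lever lying level on the stand that swings about an upright pin: 0 = shut (lever points along the stand's -x, away from the jar, and its rubber cam stands against the jar), about 1.0 = wide open (lever turned towards the stand's -y side). It grows counter-clockwise seen from above. It stays where it is left and moves with about 1 N at the knob.
- clamp_hinge (a point): Point on the axis of the lever's upright pin, on the block's top (22 mm above the bench), 82 mm from the jar's axis on the stand's -x side.
- clamp_knob (a point): Centre of the top of the lever's red upright knob: 18 mm in diameter, standing from 40 to 82 mm above the bench, 110 mm from the pin's axis. The steel lever bar under it is 16 mm wide, 30 to 40 mm above the bench.
- jar: Loose narrow glass jar, open at the top, standing in the socket under the funnel: 64 mm outside diameter, 56 mm inside, 90 mm high, floor 5 mm. Origin: centre of its underside, z up.
- scoop: White open scoop with a flat bottom, 130 mm long (x), 80 mm wide (y), walls 40 mm high and 4 mm thick, open at its +x end (the mouth). Origin: centre of its underside. The inner floor is flat at 4 mm height in the rear half and rises gently to 14 mm at the mouth. A dark wooden cross bar bridges it for carrying. About 0.22 kg empty.
- scoop_handle (a point): Centre of the scoop's cross bar: at x = -10, y = 0, z = 88 mm in the scoop's frame. The bar runs along the scoop's y, is 72 mm long between its uprights, 14 mm thick (x) and 22 mm high (z). Grip it across its 14 mm thickness.
- scoop_lip (a point): Middle of the pouring edge at the scoop's mouth: at x = 65, y = 0, z = 14 mm in the scoop's frame. Edge 72 mm wide between the walls.
- mat: Fixed cork mat, 210 x 150 mm (x, y), 5 mm thick, on which the scoop stands. Origin: centre of its underside.
- glue: Bystander: closed amber glue jar, 50 mm wide, 85 mm high. Origin: centre of its underside.
- cigarbox: Bystander: open wooden box with cigars, 180 x 110 mm, 50 mm high. Origin: centre of its underside.
- scissors: Bystander: scissors lying flat, about 180 mm long. Origin: at the pivot, blades to +x.
- nugget0: One of six loose red-brown baked-clay humidifier nuggets (rounded drums 20 mm wide, 18 mm high, 11 g) lying in the scoop. Origin: centre of its base.
- nugget1: One of six loose red-brown baked-clay humidifier nuggets (rounded drums 20 mm wide, 18 mm high, 11 g) lying in the scoop. Origin: centre of its base.
- nugget2: One of six loose red-brown baked-clay humidifier nuggets (rounded drums 20 mm wide, 18 mm high, 11 g) lying in the scoop. Origin: centre of its base.
- nugget3: One of six loose red-brown baked-clay humidifier nuggets (rounded drums 20 mm wide, 18 mm high, 11 g) lying in the scoop. Origin: centre of its base.
- nugget4: One of six loose red-brown baked-clay humidifier nuggets (rounded drums 20 mm wide, 18 mm high, 11 g) lying in the scoop. Origin: centre of its base.
- nugget5: One of six loose red-brown baked-clay humidifier nuggets (rounded drums 20 mm wide, 18 mm high, 11 g) lying in the scoop. Origin: centre of its base.
There are look-alikes about, which are no part of the job. Of the things like the scoop, leave any that is blue; of the rest the larger one is meant. Of the things that look like the jar, the larger one is meant.

How it is judged:
By the outcome, as a careful person would: the job done as asked, in the order asked, and still so for the second after the job is handed in, with the robot touching nothing.
It also fails if it takes over 64 s, if anything falls off the work surface, if the arm or the gripper's body presses on something with over 40 N, if the wrist force passes 120 N, or if a joint passes its speed limit or range.

ROBOT

A 6-joint arm with a two-finger parallel gripper is mounted at the origin on the work surface. World frame = base frame: x ahead of the robot, y to its left, z up, the work surface at z = 0. Lengths are in m, angles in rad, forces in N, time in s.
With the tool pointing down it reaches from about 0.275 to 0.975 m from the base axis. Payload 8.4 kg.
Tool frame: the origin (TCP) lies on the centre line of the jaws, within the pads' length; the fingertips stand 14 mm ahead of it and the grasp point (between the pads) lies 5 mm behind it (tip_reach is the distance from the TCP to the fingertips, in m); z points along the fingers, y is the line along which they close (so a half turn about z gives the same grasp; the last joint's range is limited). The gripper opens to 92 mm and grips with 3 to 60 N. Pads are 20 mm wide; open, the fingers measure 128 mm over their backs; the gripper's body (75 mm by 189 mm) begins 69 mm behind the grasp point.
Start: joints at [1.162, 0.353, 1.633, -0, 1.155, -0.002], TCP at [0.247, 0.574, 0.229] pointing down, gripper open.
Joint ranges: [-2.63, 2.63], [-0.92, 2.1], [0.06, 2.66], [-1.3, 4.44], [0, 2.69], [-3.02, 3.02]. Speed limits (rad/s): [2.22, 2.22, 2.79, 3.14, 3.14, 3.14].

INTERFACE

Orientations are given as a unit quaternion [w, x, y, z].
In Python, from workcell import movep, move_straight, goto_joints, gripper_to, hold, ik, capture, calibration, Unreachable, job_done, read_clock, read_joint_pos, read_qd, read_tau, read_position, read_tcp_rot, read_contact_force, read_torque, read_grip_width, read_grasp_force, tip_reach gives the robot as it stands. Calls block until the motion is done:
- movep(position, orientation): joint-space move of the TCP to a pose.
- move_straight(position, ori=None, v=0.15, contact_N=None): straight line of the TCP; ori=None keeps the orientation; v is the mean speed in m/s. With contact_N (N) it stops when the force on the tool has changed by that much, and returns True; else False.
- goto_joints(angles): joint-space move.
- gripper_to(opening, newtons=None): finger opening in m; newtons is the grip in N (None keeps the last); returns when the fingers have stopped.
- hold(seconds).
- ik(position, orientation): joint angles nearest the present ones, or None.
- capture(name): name is "scene" or "top" or "wrist"; returns the picture (400x640x3 uint8, blue, green, red); there is no depth.
- calibration(name): a dict with "fx", "fy", "cx", "cy" (pixels), "R" (3x3) and "t" (3): a world point X has camera coordinates R X + t. Camera axes: x right, y down, z forward; pixel columns grow to the right and rows downward; lengths in m; the calibration is good to about 2 mm. A picture is of the moment at which its call begins: read the wrist's pose just before it. calibration takes no time and is no camera call; for the wrist camera it gives the pose at the moment of the call.
A pose or a line that the arm cannot do raises Unreachable and nothing moves.
- job_done(): hands the job in; it is judged then, once.
Readings, each from a call of its own:
- read_clock(): time.
- read_joint_pos(): joint angles.
- read_qd(): joint speeds.
- read_tau(): joint torques, N m.
- read_position(): TCP position.
- read_tcp_rot(): TCP orientation.
- read_contact_force(): force on the tool from outside, world axes, zero at the start.
- read_torque(): the same for the moment, N m.
- read_grip_width(): finger opening in m.
- read_grasp_force(): force on a finger pad.
Only numpy, scipy, OpenCV 4.12 (cv2) and the standard library are available. Lean on these libraries where they do the work, as an engineer would, in place of code of your own. Each camera call takes 0.05 s, during which the arm holds its last target. There are 200 camera calls.

## Working session

There is one attempt and no reset: what is moved stays moved. The work goes in short steps, each a Python script; the robot and the scene stay as the last script left them, time stands still between calls to the robot, and variables do not carry over. Pictures are saved under pics/ and viewed, at most 10 in all, crops included, and the job is handed in when it is done.

```bash
mkdir -p pics; ls
python3 - <<'E'
from workcell import *
import cv2
for n in("scene","top"):
    cv2.imwrite(f"pics/{n}0.png",capture(n)); c=calibration(n); print(n,c)
print(read_clock(),tip_reach if not callable(tip_reach) else tip_reach(), read_tcp_rot())
E
```

```text
pics
scene {'fx': 470.4802992702304, 'fy': 470.4802992702304, 'cx': 318.9242354869752, 'cy': 187.86421170670297, 'R': array([[ 0.01661684,  0.99972921,  0.01629096],
       [ 0.74624459, -0.00155625, -0.66567003],
       [-0.66546442,  0.02321837, -0.74606837]]), 't': array([-0.01204248, -0.38089886,  1.7087593 ])}
top {'fx': 479.28459355224453, 'fy': 479.28459355224453, 'cx': 329.49700976709636, 'cy': 195.3747930578392, 'R': array([[ 0.01705504, -0.999738  ,  0.01526598],
       [-0.99130601, -0.01889953, -0.13021216],
       [ 0.13046657, -0.01291248, -0.99136862]]), 't': array([-0.01225332,  0.60342237,  1.39260843])}
0.1 0.014 [-1.10256266e-04  2.01986945e-01  9.79388026e-01 -5.96694629e-04]
```

View pics/top0.png

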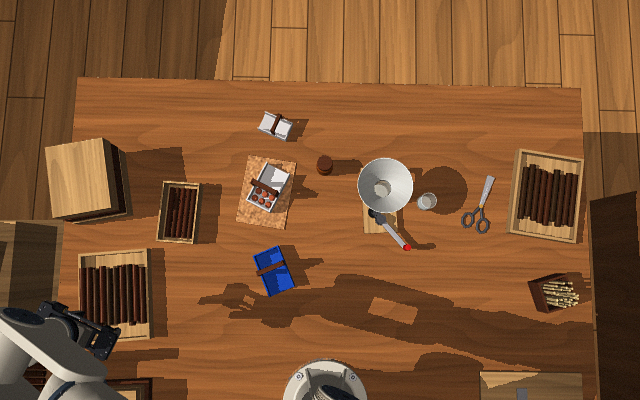

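View pics/scene0.png

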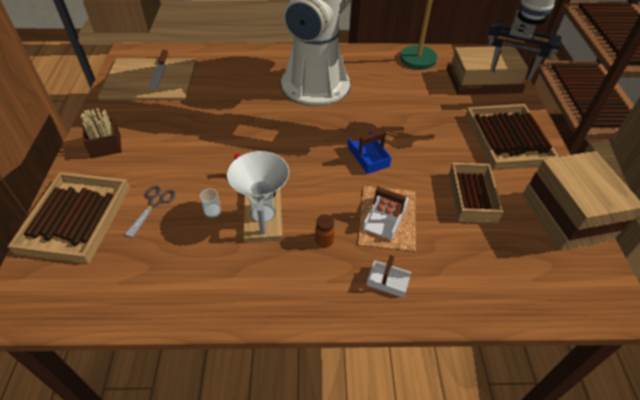

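The top view shows three scoops: white on the mat (268,188) with nuggets, a smaller white one (276,125) and a blue one (273,271). The one on the mat fits: it isn't blue and is the larger white one. There are two jars: one under the funnel (383,188) and a small glass at (427,201). The one under the funnel is meant. I'll confirm both in an enlarged crop.

Run:
```python
import cv2
im=cv2.imread("pics/top0.png")[105:261,232:448]
cv2.imwrite("pics/crop1.png",cv2.resize(im,None,fx=3.7,fy=3.7,interpolation=cv2.INTER_CUBIC))
im=cv2.imread("pics/scene0.png")[140:300,215:425]
cv2.imwrite("pics/crop2.png",cv2.resize(im,None,fx=3.7,fy=3.7,interpolation=cv2.INTER_CUBIC))
```

```text
(no output)
```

View pics/crop1.png

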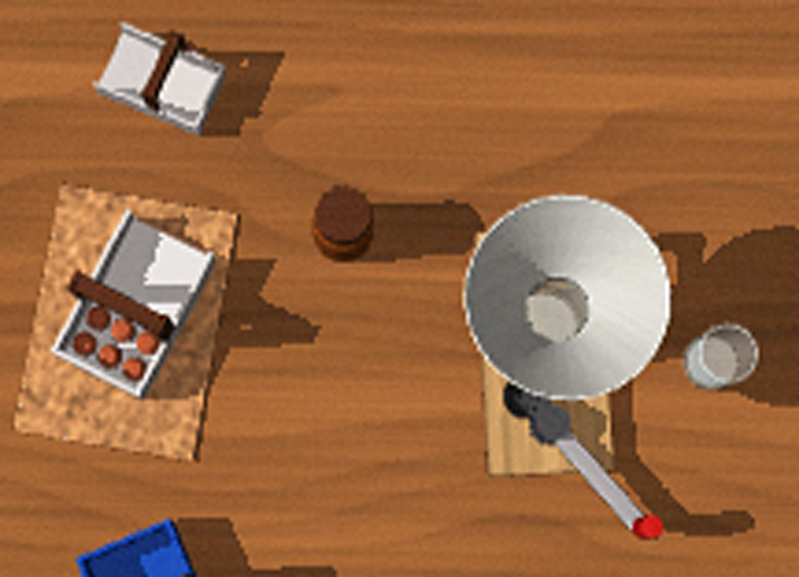

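View pics/crop2.png

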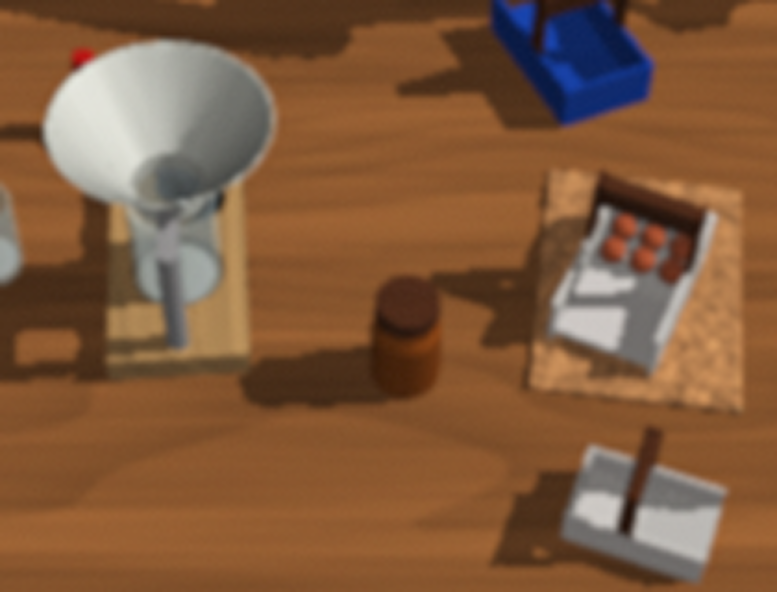

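The crops confirm both. The mat scoop holds six nuggets at its rear, and its mouth points up-right in the top crop, towards (175,225). The jar stands under the funnel. The lever is open, with its knob at crop (648,526). Next I'll measure.

```bash
cat > h.py <<'E'
import numpy as np, cv2
from workcell import *
def ray(name,uv,z,c=None):
    c=c or calibration(name); uv=np.atleast_2d(uv).astype(float)
    d=np.c_[(uv[:,0]-c["cx"])/c["fx"],(uv[:,1]-c["cy"])/c["fy"],np.ones(len(uv))]@c["R"]
    o=-c["R"].T@c["t"]; return o+d*((z-o[2])/d[:,2])[:,None]
def big(mask,box):
    m=np.zeros_like(mask); x0,y0,x1,y1=box; m[y0:y1,x0:x1]=mask[y0:y1,x0:x1]
    cs,_=cv2.findContours(m,cv2.RETR_EXTERNAL,cv2.CHAIN_APPROX_NONE)
    return max(cs,key=cv2.contourArea).reshape(-1,2)
E
python3 - <<'E'
from h import *
np.set_printoptions(precision=4,suppress=True)
for n,kb,fb in(("top",(390,235,420,260),(350,150,420,222)),("scene",(225,145,250,170),(222,145,295,203))):
    im=cv2.imread(f"pics/{n}0.png"); h=cv2.cvtColor(im,cv2.COLOR_BGR2HSV)
    red=(((h[...,0]<6)|(h[...,0]>174))&(h[...,1]>200)&(h[...,2]>120)).astype(np.uint8)
    c=big(red,kb); print(n,"knob px",c.mean(0),len(c),ray(n,c.mean(0),.08))
    c=big(((h[...,1]<60)&(h[...,2]>60)).astype(np.uint8),fb)
    c=cv2.convexHull(c).reshape(-1,2)
    p=ray(n,c,.18)[:,:2].astype(np.float32); print("funnel",cv2.minEnclosingCircle(p), cv2.fitEllipse(p))
    if n=="top":
        c=big(((h[...,0]<14)&(h[...,2]<95)&(h[...,1]>100)).astype(np.uint8),(246,174,284,200))
        print("bar px",cv2.minAreaRect(c)); 
        b=cv2.boxPoints(cv2.minAreaRect(c)); print(ray(n,b,.104)[:,:2], ray(n,b.mean(0),.1))
f=lambda p:np.array(p)/3.7+[232,105]-.36
print("block corners z22",ray("top",f([(490,473),(612,470),(484,370)]),.022)[:,:2])
print("scoop rims z45: RL,RR,ML,MR",ray("top",f([(54,350),(145,396),(130,213),(213,253)]),.045)[:,:2])
print("mat z5",ray("top",f([(63,185),(238,212),(196,460),(14,430)]),.005)[:,:2])
print("bar ends z104",ray("top",f([(74,284),(167,325)]),.1)[:,:2])
print("glue top",ray("top",f([(343,215)]),.085)[:,:2])
g=lambda p:np.array(p)/3.7+[215,140]-.36
print("scene: bar ends",ray("scene",g([(602,182),(706,221)]),.1)[:,:2])
print("scene block far corners z22",ray("scene",g([(107,366),(247,356)]),.022)[:,:2])
E
```

```text
top knob px [406.6842 246.9474] 19 [[ 0.4532 -0.2249  0.08  ]]
funnel ((0.6045895218849182, -0.14395079016685486), 0.08845815062522888) ((0.6073499321937561, -0.14690184593200684), (0.1475919634103775, 0.17546412348747253), 77.64053344726562)
bar px ((263.6000061035156, 189.3000030517578), (29.96331024169922, 9.838699340820312), 26.56505012512207)
[[0.6147 0.2323]
 [0.6404 0.2207]
 [0.6032 0.143 ]
 [0.5777 0.1548]] [[0.6095 0.1882 0.1   ]]
scene knob px [236.4545 154.6364] 11 [[ 0.4544 -0.232   0.08  ]]
funnel ((0.6327558755874634, -0.14885775744915009), 0.09006942063570023) ((0.6283199787139893, -0.15062315762043), (0.14834246039390564, 0.1775265634059906), 100.75704956054688)
block corners z22 [[ 0.4957 -0.1071]
 [ 0.4999 -0.2062]
 [ 0.5795 -0.1016]]
scoop rims z45: RL,RR,ML,MR [[0.5866 0.2454]
 [0.5509 0.1714]
 [0.6995 0.1884]
 [0.668  0.1204]]
mat z5 [[0.7302 0.2499]
 [0.7102 0.1034]
 [0.5029 0.1324]
 [0.5248 0.2819]]
bar ends z104 [[0.6317 0.2231]
 [0.6011 0.1503]]
glue top [[0.6933 0.0159]]
scene: bar ends [[0.6033 0.1539]
 [0.6399 0.223 ]]
scene block far corners z22 [[ 0.7055 -0.1952]
 [ 0.6974 -0.0977]]
```

```bash
cat >> h.py <<'E'
from scipy.spatial.transform import Rotation as Ro
O=np.array([.6196,-.1506,0]); SY=np.radians(3.0)      # stand
H=np.array([.617,.1865,.093]); CY=np.radians(-25.3)   # scoop handle, yaw
hinge=O-.082*np.array([np.cos(SY),np.sin(SY),0])
def quat(R): return Ro.from_matrix(R).as_quat(scalar_first=True)
def scoop_pose(h,yaw,tilt=0,flip=1):
    """TCP pose holding the scoop's bar centre at h, scoop yaw and forward tilt."""
    S=(Ro.from_euler("z",yaw)*Ro.from_euler("y",tilt)).as_matrix()
    T=np.c_[flip*S[:,1],flip*S[:,0],-S[:,2]]
    return np.array(h)+.005*T[:,2],quat(T)
def pour_pose(lip,yaw,tilt,flip):
    S=(Ro.from_euler("z",yaw)*Ro.from_euler("y",tilt)).as_matrix()
    return scoop_pose(lip+S@np.array([-.075,0,.074]),yaw,tilt,flip)
def knob_pose(a,z,flip=1):
    r=SY+np.pi+a; u=np.array([np.cos(r),np.sin(r),0]); p=hinge+.110*u; p[2]=z
    y=flip*np.array([-u[1],u[0],0]); zt=np.array([0,0,-1.]); return p,quat(np.c_[np.cross(y,zt),y,zt])
E
python3 - <<'E'
from h import *
np.set_printoptions(precision=3,suppress=True)
f=lambda p:np.array(p)/3.7+[232,105]-.36
g=lambda p:np.array(p)/3.7+[215,140]-.36
print("funnel top LRTB",ray("top",f([(464,297),(670,297),(566,196),(566,399)]),.18)[:,:2])
print("funnel scene LR TB",ray("scene",g([(44,128),(276,128),(160,40),(160,212)]),.18)[:,:2])
for fl in(1,-1):
    print("knob",fl,ik(*knob_pose(.64,.066,fl)),ik(*knob_pose(0,.066,fl)))
    print("pick",fl,ik(*scoop_pose(H,CY,0,fl)))
    for d in range(-180,180,30):
        y=np.radians(d);u=np.array([np.cos(y),np.sin(y),0]);L=O-.03*u;L[2]=.195
        q=[ik(*pour_pose(L,y,np.radians(t),fl)) for t in(0,30,60,80)]
        if q[0] is not None: print(fl,d,[None if a is None else a.round(2).tolist() if hasattr(a,'round') else np.round(a,2).tolist() for a in q])
E
```

```text
funnel top LRTB [[ 0.615 -0.073]
 [ 0.618 -0.224]
 [ 0.692 -0.148]
 [ 0.542 -0.148]]
funnel scene LR TB [[ 0.626 -0.228]
 [ 0.626 -0.074]
 [ 0.542 -0.157]
 [ 0.699 -0.146]]
knob 1 [-0.464  0.396  2.014 -0.     0.732  0.414] [-0.362  0.337  2.115 -0.     0.689  1.156]
pick 1 [ 0.291  0.535  1.695 -0.     0.911  0.733]
1 -180 [[-0.21, 0.51, 1.32, -0.0, 1.32, 2.93], [-0.29, 0.19, 1.82, 0.24, 0.65, 2.69], [-0.43, 0.1, 2.26, 2.09, 0.43, 0.79], [-0.54, 0.35, 2.47, 2.55, 1.12, 0.18]]
1 -150 [[-0.14, 0.47, 1.38, -0.0, 1.29, 2.48], [-0.38, 0.24, 1.75, 0.53, 0.88, 1.95], [-0.68, 0.26, 2.05, 1.37, 0.97, 0.99], [-0.84, 0.47, 2.16, 1.67, 1.31, 0.52]]
1 -120 [[-0.09, 0.4, 1.48, -0.0, 1.26, 2.0], [-0.42, 0.32, 1.64, 0.57, 1.18, 1.46], [-0.71, 0.46, 1.73, 1.04, 1.41, 0.95], [-0.82, 0.66, 1.74, 1.23, 1.64, 0.71]]
1 -90 [[-0.08, 0.32, 1.6, -0.0, 1.22, 1.49], [-0.4, 0.41, 1.5, 0.48, 1.46, 1.06], [-0.62, 0.66, 1.38, 0.81, 1.8, 0.84], [-0.7, 0.86, 1.31, 0.99, 2.01, 0.78]]
1 -60 [[-0.11, 0.24, 1.71, -0.0, 1.19, 0.94], [-0.35, 0.49, 1.39, 0.33, 1.68, 0.66], [-0.49, 0.82, 1.08, 0.58, 2.13, 0.64], [-0.53, 1.
[... 2334 characters left out ...]
[-0.13, 0.49, 1.38, -0.31, 1.69, 2.51], [-0.01, 0.83, 1.05, -0.56, 2.16, 2.52], [0.03, 1.06, 0.88, -0.78, 2.42, 2.41]]
-1 60 [[-0.41, 0.31, 1.61, -0.0, 1.22, 1.69], [-0.08, 0.42, 1.49, -0.47, 1.48, 2.12], [0.13, 0.67, 1.35, -0.79, 1.83, 2.31], [0.2, 0.87, 1.27, -0.97, 2.04, 2.36]]
-1 90 [[-0.39, 0.39, 1.49, -0.0, 1.26, 1.18], [-0.06, 0.33, 1.62, -0.56, 1.21, 1.72], [0.22, 0.48, 1.7, -1.02, 1.44, 2.2], [0.33, 0.68, 1.7, -1.21, 1.67, 2.42]]
-1 120 [[-0.35, 0.47, 1.38, -0.0, 1.29, 0.7], [-0.1, 0.24, 1.74, -0.54, 0.91, 1.24], None, None]
-1 150 [[-0.28, 0.51, 1.32, -0.0, 1.32, 0.24], [-0.18, 0.19, 1.81, -0.28, 0.66, 0.52], [-0.02, 0.11, 2.25, 4.3, 0.48, 2.3], [0.1, 0.35, 2.45, 3.83, 1.13, 2.93]]
```

Run:
```python
from h import *
np.set_printoptions(precision=3,suppress=True)
a0=.645
p,q=knob_pose(a0,.19); gripper_to(.042,5); movep(p,q)
p,q=knob_pose(a0,.064); print("down contact",move_straight(p,q,v=.12,contact_N=6),read_clock())
gripper_to(.022,5); print("w",read_grip_width(),read_contact_force(),read_clock())
for a in np.arange(a0-.12,-.16,-.12):
    p,q=knob_pose(a,.064)
    hit=move_straight(p,q,v=.07,contact_N=12)
    t=read_position()-hinge; print(round(a,2),hit,"ang",np.arctan2(t[1],t[0])-SY-np.pi+2*np.pi,read_contact_force())
    if hit: break
print(read_clock(),read_grip_width())
cv2.imwrite("pics/scene1.png",capture("scene"));cv2.imwrite("pics/top1.png",capture("top"))
```

```text
down contact False 5.0667
w 0.02198261152995338 [ 0.533 -0.884  0.53 ] 5.55
0.52 False ang 0.5241663014213405 [ 0.125  0.106 -0.404]
0.4 False ang 0.40789908692139587 [ 0.302 -0.531  0.302]
0.29 False ang 0.2888614790289825 [ 0.142 -0.785  0.352]
0.17 False ang 0.16863644851579807 [-0.408  0.749  0.308]
0.05 False ang 0.04834165871207485 [-0.154  0.051  0.08 ]
-0.07 False ang 6.22432523016565 [  1.097 -10.644  -4.971]
7.6 0.03525332942875776
```

Run:
```python
from h import *
np.set_printoptions(precision=4,suppress=True)
gripper_to(.044,5); p=read_position(); p[2]=.19; move_straight(p,v=.25)
gripper_to(.05,40)
p,q=scoop_pose(H+[0,0,.13],CY); movep(p,q)
im=capture("top"); cv2.imwrite("pics/top2.png",im)
h=cv2.cvtColor(im,cv2.COLOR_BGR2HSV)
red=(((h[...,0]<6)|(h[...,0]>174))&(h[...,1]>200)&(h[...,2]>120)).astype(np.uint8)
c=big(red,(365,235,420,275)); k=ray("top",c.mean(0),.08)[0]; d=k-hinge
print("knob",k,np.hypot(*d[:2]),"ang",(np.arctan2(d[1],d[0])-SY-np.pi+np.pi)%(2*np.pi)-np.pi, read_clock())
w=capture("wrist"); cv2.imwrite("pics/wrist2.png",w)
t=im[150:270,340:440]; cv2.imwrite("pics/v1.png",np.hstack([cv2.resize(t,(333,400),interpolation=2),cv2.resize(w,(460,400))]))
```

```text
knob [ 0.4251 -0.1597  0.08  ] 0.11276328691057577 ang -0.009614036458803099 10.4917
```

View pics/v1.png

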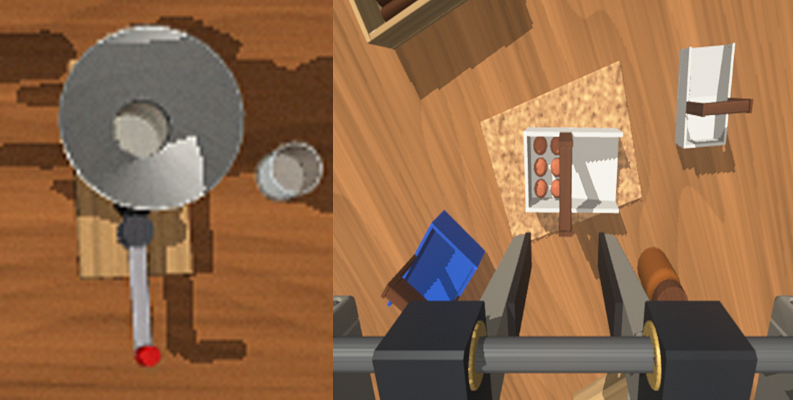

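The left half shows the lever shut, pointing along the stand's -x (measured angle about -0.01). The right half (wrist view) shows the bar aligned between the jaws with six nuggets behind it. Now I'll grip, lift and carry.

Run:
```python
from h import *
np.set_printoptions(precision=4,suppress=True)
p,q=scoop_pose(H,CY); print("hit",move_straight(p,q,v=.12,contact_N=8))
gripper_to(.0,40); print("w",read_grip_width(),"F",read_grasp_force(),read_contact_force(),read_position())
p,q=scoop_pose(H+[0,0,.04],CY); move_straight(p,q,v=.08); print("lift",read_contact_force(),read_grip_width())
p,q=scoop_pose([.617,.1865,.32],CY); move_straight(p,q,v=.2)
Y=-np.pi/2; L=O+[0,.03,.215]
pe,_=pour_pose(L,Y,0,1); ps=p.copy(); 
for s in(.5,1):
    _,q=scoop_pose([0,0,0],CY+s*(Y-CY)); move_straight(ps+s*(pe-ps),q,v=.16)
print(read_position(),pe,read_clock(),read_contact_force())
im=capture("scene"); cv2.imwrite("pics/v2.png",cv2.resize(im[60:300,180:480],None,fx=2.4,fy=2.4,interpolation=2))
```

```text
hit False
w 0.013774062562332847 F 39.99530911445618 [0.9951 0.6262 0.9708] [0.6173 0.1865 0.0881]
lift [ 0.3939 -0.4229 -2.9031] 0.01344335205511848
[ 0.6197 -0.0447  0.2841] [ 0.6196 -0.0456  0.284 ] 15.9083 [ 0.4372 -0.4457 -4.1383]
```

View pics/v2.png

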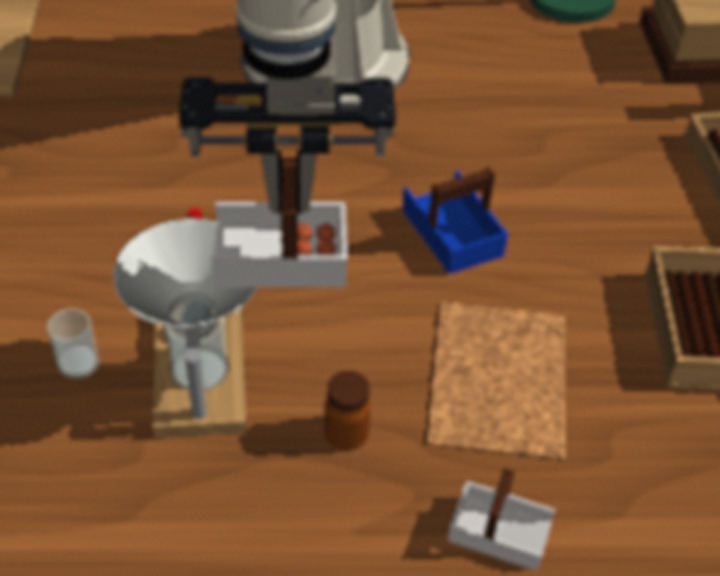

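The scoop is held level with its lip just over the funnel's +y half, around (225,240), and the nuggets are still in it. Next is the pour, with small tilt steps.

Run:
```python
from h import *
np.set_printoptions(precision=2,suppress=True)
Y=-np.pi/2; L=O+[0,.03,.212]
for t in [10,20]+list(range(26,72,5)):
    p,q=pour_pose(L,Y,np.radians(t),1); move_straight(p,q,v=.06 if t<22 else .025)
    f=read_contact_force()
    if t>22: hold(.15)
    print(t,round(read_clock(),1),f)
ims=[capture(n) for n in("top","scene","wrist")]
for n,i in zip("tsw",ims): cv2.imwrite(f"pics/p_{n}.png",i)
a=cv2.resize(ims[0][120:240,300:440],(400,343),interpolation=2); b=cv2.resize(ims[1][100:250,200:375],(400,343),interpolation=2)
cv2.imwrite("pics/v3.png",np.vstack([np.hstack([a,b]),cv2.resize(np.hstack([ims[2]]),(800,250))[:, :]]))
```

```text
10 16.4 [-0.24  0.19 -3.44]
20 16.8 [-0.63 -0.59 -3.69]
26 17.6 [ 0.12  0.03 -3.43]
31 18.2 [-0.55 -0.82 -2.67]
36 18.9 [-0.64 -0.44 -3.21]
41 19.5 [ 0.04 -0.57 -2.56]
46 20.2 [-0.27 -0.2  -3.2 ]
51 20.8 [-0.76 -0.09 -3.29]
56 21.5 [-0.07  0.75 -2.73]
61 22.2 [-0.68  0.11 -2.37]
66 22.8 [-0.03 -0.91 -2.78]
71 23.5 [-0.2  -0.04 -3.19]
```

View pics/v3.png

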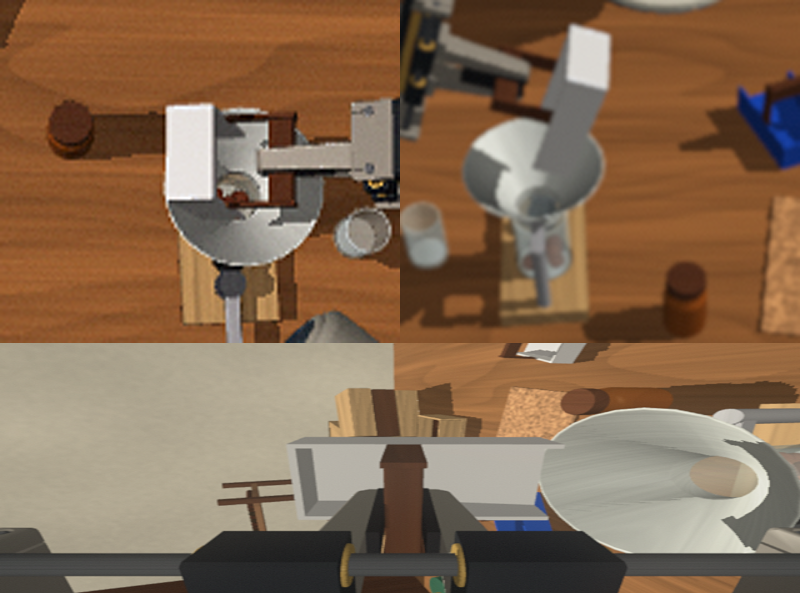

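The scoop is empty at 71° tilt. Something reddish shows at the throat (232,195), so I'll back off with the scoop and check for a jam.

Run:
```python
from h import *
Y=-np.pi/2; L=O+[0,.03,.215]
for t in (45,20,0):
    p,q=pour_pose(L,Y,np.radians(t),1); move_straight(p,q,v=.1)
ps=p; pe,_=scoop_pose([.617,.1865,.30],CY)
for s in(.5,1):
    _,q=scoop_pose([0,0,0],Y+s*(CY-Y)); move_straight(ps+s*(pe-ps),q,v=.16)
print(read_clock())
ims=[capture(n) for n in("top","scene")]
for n,i in zip("ts",ims): cv2.imwrite(f"pics/q_{n}.png",i)
a=cv2.resize(ims[0][150:240,345:440],(400,379),interpolation=2); b=cv2.resize(ims[1][150:245,220:300],(400,475),interpolation=2)[:379]
c=cv2.resize(ims[1][170:250,225:305],(400,379),interpolation=2)
cv2.imwrite("pics/v4.png",np.hstack([a,c]))
```

```text
27.0833
```

View pics/v4.png

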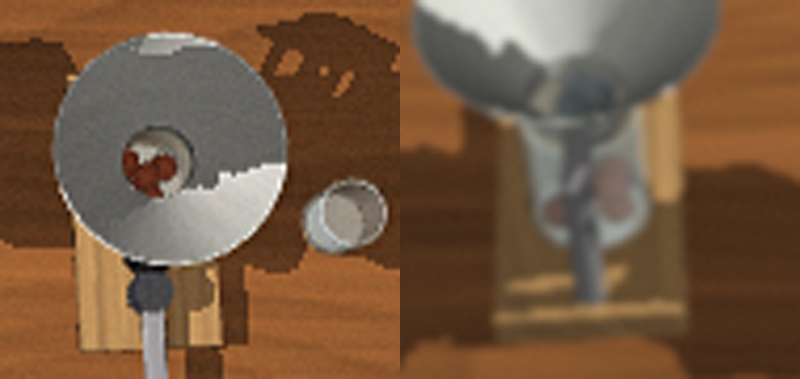

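The funnel is clear and the nuggets lie at the jar's bottom, visible down the throat at (150,172) and through the glass at (610,180). Now I'll set the scoop back on the mat.

Run:
```python
from h import *
np.set_printoptions(precision=4,suppress=True)
p,q=scoop_pose(H+[0,0,.02],CY); move_straight(p,q,v=.18)
p,q=scoop_pose(H-[0,0,.002],CY); print(move_straight(p,q,v=.03,contact_N=4),read_position(),read_contact_force())
hold(.2); gripper_to(.05,20); hold(.2)
p=read_position(); p[2]=.25; move_straight(p,v=.12)
p,q=scoop_pose([.40,.40,.25],CY); movep(p,q); print(read_clock())
ims=[capture(n) for n in("top","scene")]
for n,i in zip("ts",ims): cv2.imwrite(f"pics/r_{n}.png",i)
a=cv2.resize(ims[0][105:265,230:500],(800,474),interpolation=2)
cv2.imwrite("pics/v5.png",a)
b=cv2.resize(ims[1][140:300,100:430],(800,388),interpolation=2); cv2.imwrite("pics/v6.png",b)
```

```text
True [0.6167 0.1864 0.088 ] [ 0.1569 -0.4915  3.4734]
32.7667
```

View pics/v5.png

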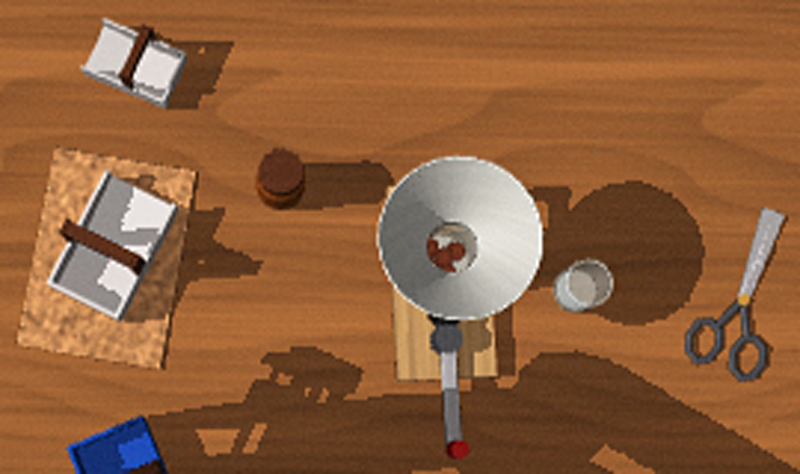

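View pics/v6.png

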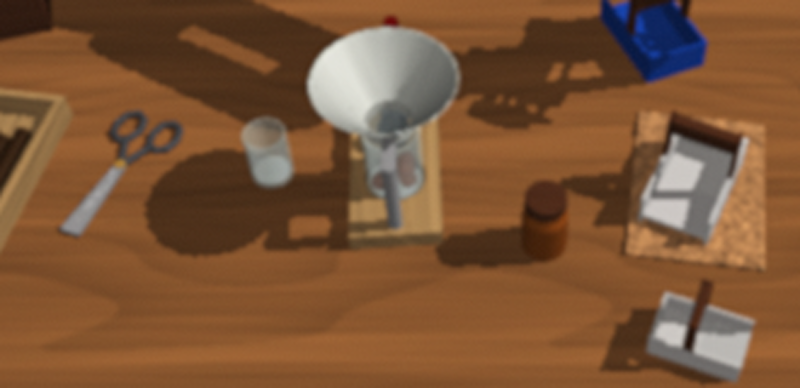

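The scoop stands empty on its mat, the lever is shut, the nuggets are in the jar with none lying loose, and the bystanders are untouched. Handing in.

```bash
python3 -c "
from workcell import *
print(job_done())"
```

```text
the job is handed in; nothing more can be done
None
```

I handed the job in at about 33 s of the 64 s allowed: clamp shut on the jar, nuggets poured into it (none seen loose, though I couldn't count all six in the jar), the empty scoop upright on its mat, and the glue jar, cigar box and scissors not touched.

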